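# Pull down the counter hatch with the hook pole

### The arm

A 6-joint arm with a two-finger parallel gripper is mounted at the origin on the work surface. World frame = base frame: x ahead of the robot, y to its left, z up, the work surface at z = 0. Lengths are in m, angles in rad, forces in N, time in s.
With the tool pointing down it reaches from about 0.35 to 0.775 m from the base axis. Payload 7.3 kg.
Tool frame: the origin (TCP) lies at the very end of the fingers, on their centre line; the grasp point (between the pads) lies 19 mm behind it; z points along the fingers, x is the direction in which the jaws open and shut, and the axes are right-handed (so a half turn about z gives the same grasp; the last joint's range is limited). The gripper opens to 92 mm and grips with 3 to 60 N. Pads are 19 mm wide; open, the fingers measure 130 mm over their backs; the gripper's body (75 mm by 190 mm) begins 47 mm behind the grasp point.
Start: joints at [1.204, 0.342, 1.524, -0, 1.275, -0.146], TCP at [0.115, 0.512, 0.227] pointing down, gripper open.
Joint ranges: [-2.53, 2.53], [-0.77, 2.02], [0.04, 2.7], [-1, 4.14], [0.28, 2.66], [-3.11, 3.11]. Speed limits (rad/s): [2.57, 2.57, 3.14, 3.14, 3.14, 3.14].

### API

Orientations are given as [roll, pitch, yaw] about the fixed x, y, z axes, in that order (R = Rz(yaw) Ry(pitch) Rx(roll)).
In Python, from cell import robot, read_camera, nets gives the robot as it stands. The module is installed in compiled form; this text tells all that it offers.
- The arm moves only by the tool carry_out, never from a script. Its arguments are lists of equal length, an entry for each row: "translation": the shift along the tool's x, y, z in m, a list of three; "turn": the turn, a rotation vector about the tool's x, y, z in rad, a list of three; "gripper": the gripper's target within -1 to 1 (shut at 1, half-way at 0, fully open at -1). A call has 1 to 10 rows; each row shifts and turns the commanded pose from where the row before left it, along the tool's axes as they then stand; what a row does not reach is not made up. A row lasts 1/10 s, in which the tool goes at most 50 mm and 8.59 degrees, less where a joint would pass 70% of its speed; a pose out of reach is approached as far as the arm can. A call with a gripper value outside its range is refused whole. The fingers move at their own pace and stop on an object; "squeeze" is the grip in N (left out, the last holds). Time passes only in rows, so rows that do not move let the fingers close. It gives the time, the measured TCP pose, the force and the opening at its end, in the units of the state.
- robot.observe(): the state, without advancing time (a new reading comes with each control period).
- read_camera(name): name is "side" or "top" or "wrist"; returns a dict with "img" (420x560x3 uint8, red, green, blue), "fx", "fy", "cx", "cy" (pixels), "distortion" ([k1, k2, p1, p2, k3] as OpenCV has them; the pictures are not rectified), "world_from_camera" (4x4, takes a point from camera to world coordinates). Camera axes: x right, y down, z forward; pixel columns grow to the right and rows downward; lengths in m; the calibration is good to about 2 mm. A picture is of the moment at which its call begins. There is no depth.
- robot.hand_in(): hands the job in, once; it reports no verdict.
Trained networks look in a picture, given as the dict that the camera call returned (one of the last four; its "shot" number tells which), for a name from the list of things; names that differ only in an ending like _2 or _b are one class to them, and where a whole thing is asked for, a point or a joint stands for the part that bears it (a point fixed in the world has none). Each returns a list of dicts, best first, with "score" (0 to 1); they miss things now and then, are a little off and sometimes report something else, mostly with a low value. They report only what shows in the picture. A call takes as long as a camera call.
- nets.regions_of(picture, name): "region" (420x560 bool, what is visible of it) and "pixel" ([column, row] in pixels, amid what is visible of it).
- nets.tip_of(picture, name): "pixel" ([column, row] in pixels: a listed point, or the origin of a listed thing).
The state is a dict: "time": time; "qpos": joint angles; "qvel": joint speeds; "joint_efforts": joint torques, N m; "tool_pos": TCP position; "tool_rot": TCP orientation; "contact_force": force on the tool from outside, world axes, zero at the start; "torque": the same for the moment, N m; "opening": finger opening in m.
Only numpy, scipy, OpenCV 4.12 (cv2) and the standard library are available. Lean on these libraries where they do the work, as an engineer would, in place of code of your own. Each camera call takes 0.05 s, during which the arm holds its last target. There are 200 camera calls.

### The job

Close the counter hatch at the back of the sorting table: take the hook pole from its rest, hook its prong down into the ring on the sash and pull the sash steadily down with it until it snaps into its catch and is fully home on the sill. Then unhook, leaving the sash closed, and lay the pole back in its rest as you found it. Be gentle with the ring (never load it beyond about 10 N), touch the hatch with nothing but the pole, and leave the goods on the table where they are.

Things in the scene. Friction and masses are not known exactly. Their poses are not given: they have to be found in the camera images.
- hatch: Fixed counter hatch: aluminium frame 370 mm wide (its y), 350 mm high, jambs 45 mm deep (x), sill 110 mm deep and 22 mm high, standing on the table. Origin: middle of its underside, in the plane in which the sash slides; -x points out of its front towards the robot, z up. Its place and yaw vary.
- sash (a joint): Height (m) of the clear sash (296 x 151 mm, aluminium rails) above fully home; 0 = down on the sill (hard stop), about 0.1 = raised. Stays where left. It slides down under 1 to 2 N; from 18 to about 7 mm above home a spring roller catch resists more and more, up to 3.5 to 5 N in all, then the sash snaps home and is held there (about 6 N to lift it out).
- eye (a point): Centre of the steel pull ring, mid-width, 60 mm in front (hatch -x) of the sash plane; unloaded and with the sash home it is 162 mm above the table, higher by sash. Ring lies flat (hole vertical): hole 17 mm, wire 7 mm, 31 mm across. It hangs on a sprung shank on the top rail, 32 mm behind its centre, that gives downward under pull: starts at 1.3 N, rigid at 18 mm (5.8 N).
- pole_mid (a point): Point on the centre line of the loose hook pole (0.17 kg, balances 15 mm behind it). x along the pole to the hook, z up as it lies in its rest. Wooden shaft 22 mm wide (y), 26 mm high (z), x = -200 to 80 mm; brass ferrule 21 mm thick to 98 mm; hook of 7.6 mm brass rod: neck 13 mm above the centre line, then bent straight down (-z) into the prong at x = 142 mm.
- prong (a point): Point on the prong's centre line just under the bend, 142 mm ahead of pole_mid and 5.5 mm above the pole's centre line: it lies at the ring's centre when the hook is fully seated in the ring, the neck resting on the ring's near side.
- prong_tip (a point): Lower, rounded end of the prong, 39.5 mm below the point 'prong' (34 mm below the pole's centre line). The prong is 7.6 mm thick.
- rest: Fixed pole rest: board 240 x 90 x 12 mm, two upright forks 12 mm thick at x = -140 and 10 mm, 28 mm clear between cheeks, floors 58 and cheek tops 84 mm above the table. Origin on the table, x along the pole in it, to the hook. On the robot's left or right. The pole's wood is free to grasp from above at x = -65 (between forks) or 50 to 60 mm (turns less in the grip when pulled).
- rest_seat (a point): Where pole_mid belongs when the pole lies in its rest (71 mm above the table); axes as the rest's.
- stock_tray: Fixed grey tray of cartons, 240 x 170 mm, up to 80 mm high, origin under its middle; in nobody's way.
- carton_a: Loose carton 110 x 26 x 24 mm high, origin under its middle, x along its length. Leave it alone.
- carton_b: Loose carton 100 x 24 x 24 mm high, as above. Leave it alone.
- carton_c: Loose carton 115 x 30 x 22 mm high, as above. Leave it alone.
- carton_d: Loose carton 105 x 26 x 26 mm high, as above. Leave it alone.
- carton_e: Loose upright carton 45 x 45 x 80 mm high, origin under its middle. Leave it alone.
- tape_roll: Loose roll of tape lying flat, 100 mm across, 48 mm high, origin under its middle. Leave it alone.

How it is judged:
By the outcome, as a careful person would: the job done as asked, in the order asked, and still so for the second after the job is handed in, with the robot touching nothing.
It also fails if it takes over 64 s, if anything falls off the work surface, if the arm or the gripper's body presses on something with over 40 N, if the wrist force passes 120 N, or if a joint passes its speed limit or range.

## Working session

There is one attempt and no reset: what is moved stays moved. The work goes in short steps, Python scripts to look and compute and a tool call to move; the robot and the scene stay as the last step left them, time stands still between calls to the robot, and variables do not carry over. Pictures are saved under pics/ and viewed, about 8 in all and at most 12, crops included, and the job is handed in when it is done.

Besides the shell and the picture viewer there is one more tool, called after "Call:" by a JSON object that holds its "fn" and its "kwargs", one argument or row to a line. carry_out: Moves the arm, as the interface text tells. Its arguments: {"type":"object","properties":{"translation":{"type":"array","items":{"type":"array","items":{"type":"number"}}},"turn":{"type":"array","items":{"type":"array","items":{"type":"number"}}},"gripper":{"type":"array","items":{"type":"number"}},"squeeze":{"type":"number"}},"required":["translation","turn","gripper"]}

```bash
mkdir -p pics; cat > h.py <<'E'
import numpy as np, cv2
from cell import robot, read_camera, nets
from scipy.spatial.transform import Rotation as R
def ray(p,px):
    K=np.array([[p['fx'],0,p['cx']],[0,p['fy'],p['cy']],[0,0,1.]])
    u=cv2.undistortPoints(np.array([[px]],float),K,np.array(p['distortion'],float))[0,0]
    T=np.array(p['world_from_camera']); d=T[:3,:3]@np.array([u[0],u[1],1.]); return T[:3,3],d/np.linalg.norm(d)
def atz(p,px,z):
    o,d=ray(p,px); return o+d*(z-o[2])/d[2]
def tri(obs):
    A=np.zeros((3,3));b=np.zeros(3)
    for p,px in obs:
        o,d=ray(p,px);M=np.eye(3)-np.outer(d,d);A+=M;b+=M@o
    x=np.linalg.solve(A,b)
    return x,[float(np.linalg.norm((np.eye(3)-np.outer(d,d))@(x-o))) for o,d in (ray(*q) for q in obs)]
def proj(p,X):
    K=np.array([[p['fx'],0,p['cx']],[0,p['fy'],p['cy']],[0,0,1.]])
    T=np.linalg.inv(np.array(p['world_from_camera']))
    return cv2.projectPoints(np.array(X,float).reshape(-1,1,3),cv2.Rodrigues(T[:3,:3])[0],T[:3,3],K,np.array(p['distortion'],float))[0][:,0]
def save(p,n): cv2.imwrite('pics/'+n,p['img'][:,:,::-1])
E
python3 - <<'E'
from h import *
P={c:read_camera(c) for c in ('side','top','wrist')}
for c,p in P.items():
    save(p,c+'0.png'); T=np.array(p['world_from_camera']); print(c,T[:3,3].round(3),T[:3,2].round(2),p['fx'])
    for n in ('hatch','eye','pole_mid','prong','prong_tip','rest','rest_seat'):
        print(n,[(np.round(r['pixel'],1).tolist(),round(r['score'],2)) for r in nets.tip_of(p,n)[:2]])
print(robot.observe())
a=np.hstack([P['side']['img'],P['top']['img']]); cv2.imwrite('pics/a0.png',cv2.resize(a,(800,300))[:,:,::-1])
E
```

```text
side [ 0.288 -0.917  0.738] [ 0.24  0.81 -0.54] 419.90995960170255
hatch [([317.3, 231.7], 0.57), ([257.9, 221.6], 0.53)]
eye [([302.6, 151.8], 0.52)]
pole_mid []
prong [([247.5, 176.9], 0.86), ([288.1, 284.7], 0.16)]
prong_tip [([247.8, 187.8], 0.94)]
rest [([205.8, 199.4], 0.67)]
rest_seat [([200.2, 183.4], 0.86)]
top [ 0.346 -0.016  1.141] [ 0.19  0.01 -0.98] 386.81198103420786
hatch [([263.1, 162.5], 0.93)]
eye [([253.3, 152.7], 0.69)]
pole_mid [([152.2, 254.7], 0.96), ([169.0, 209.4], 0.2)]
prong [([163.7, 208.8], 0.69), ([282.3, 252.6], 0.32)]
prong_tip [([168.9, 207.6], 0.67)]
rest [([162.0, 259.3], 0.73)]
rest_seat [([153.5, 261.0], 0.94)]
wrist [0.043 0.528 0.384] [ 0.27 -0.06 -0.96] 335.19890912760246
hatch []
eye []
pole_mid []
prong []
prong_tip []
rest []
rest_seat []
{'time': 1.2, 'qpos': array([ 1.20395862e+00,  3.42007529e-01,  1.52410900e+00, -5.01891939e-05,
        1.27538683e+00, -1.46005656e-01]), 'qvel': array([-0.00066656,  0.00119235, -0.00031967,  0.00200472,  0.00019955,
       -0.00093149]), 'joint_efforts': array([ 6.64733270e-04, -4.31142068e+01, -2.44484442e+01,  7.19668251e-02,
        4.81031905e-02, -6.93107353e-06]), 'tool_pos': array([0.1149991 , 0.51226724, 0.22673345]), 'tool_rot': array([ 3.14153216e+00, -8.13568204e-05,  1.34997889e+00]), 'contact_force': array([ 0.01849422,  0.49307227, -0.14688659]), 'torque': array([-0.02627953, -0.03393946,  0.03281707]), 'opening': 0.09195038085428492}
```

View pics/side0.png

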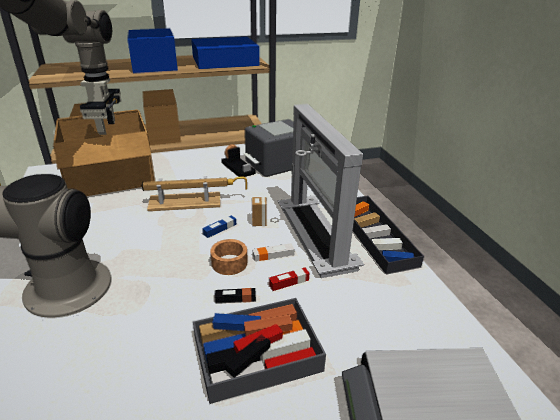

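View pics/top0.png

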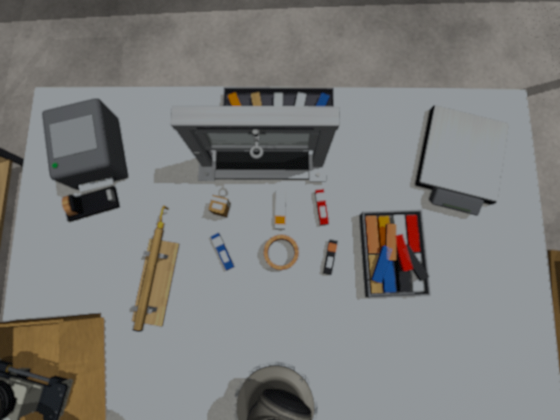

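```bash
python3 - <<'E'
from h import *
P={c:read_camera(c) for c in ('side','top')}
t,s=P['top'],P['side']
def tip(p,n):
    r=nets.tip_of(p,n); return r[0]['pixel'] if r else None
for n,z in (('pole_mid',.071),('rest_seat',.071),('rest',0),('prong',.0765),('prong_tip',.037),('hatch',0),('carton_e',0)):
    a,b=tip(t,n),tip(s,n)
    print(n,a,b,[atz(p,x,z).round(4) for p,x in((t,a),(s,b)) if x is not None], tri([(t,a),(s,b)]) if a is not None and b is not None else '')
print('eye',tri([(t,tip(t,'eye')),(s,tip(s,'eye'))]))
for p,c in((t,'top'),(s,'side')):
    r=nets.regions_of(p,'pole_mid'); 
    for q in r[:2]: print(c,'pole',q['score'],q['region'].sum(),cv2.minAreaRect(np.argwhere(q['region'])[:,::-1].astype(np.float32)))
    r=nets.regions_of(p,'eye')
    for q in r[:2]: print(c,'eye',q['score'],q['region'].sum(),q['pixel'],cv2.boundingRect(q['region'].astype(np.uint8)))
A=cv2.resize(t['img'][190:340,110:230],(480,600),interpolation=3)
B=cv2.resize(t['img'][95:195,160:240+20+80],(0,0),fx=3,fy=3,interpolation=3)
C=np.zeros((600,800,3),np.uint8);C[:,:400]=A[:,:400]
b=cv2.resize(t['img'][120:200,200:320],(400,267),interpolation=3);d=cv2.resize(s['img'][120:220,230:380],(400,267),interpolation=3)
C[:267,400:]=b;C[300:567,400:]=d
cv2.imwrite('pics/c1.png',C[:,:,::-1])
E
```

```text
pole_mid [154.6, 253.7] [204.0, 182.0] [array([0.4079, 0.3386, 0.071 ]), array([0.4029, 0.3478, 0.071 ])] (array([0.40473372, 0.33681949, 0.0767676 ]), [0.002831101542430273, 0.0028311015424301754])
rest_seat [153.2, 257.7] [200.6, 184.3] [array([0.3969, 0.3417, 0.071 ]), array([0.3898, 0.3345, 0.071 ])] (array([0.39381795, 0.34350799, 0.06615558]), [0.003270877865972558, 0.0032708778659724007])
rest [160.4, 260.6] [203.3, 198.5] [array([0.3921, 0.3434, 0.    ]), array([0.3965, 0.3616, 0.    ])] (array([0.39305768, 0.33921385, 0.01298233]), [0.0015173492746886103, 0.0015173492746886673])
prong [164.3, 207.1] [246.6, 180.5] [array([0.5383, 0.3185, 0.0765]), array([0.5413, 0.3113, 0.0765])] (array([0.54108649, 0.3197689 , 0.07178938]), [0.001913247224880552, 0.0019132472248806346])
prong_tip [167.5, 207.3] [248.9, 186.0] [array([0.5449, 0.3214, 0.037 ]), array([0.5553, 0.3427, 0.037 ])] (array([0.54606211, 0.31670749, 0.05122212]), [0.003657905837584103, 0.003657905837584136])
hatch [263.3, 163.6] [317.3, 232.2] [array([0.6907, 0.0458, 0.    ]), array([0.7071, 0.066 , 0.    ])] (array(
[... 209 characters left out ...]
e-01, 3.42330201e-04, 1.21278747e-01]), [0.010760152259961808, 0.010760152259961929])
eye (array([0.49949817, 0.03638616, 0.23388104]), [0.1352689105862969, 0.13526891058629675])
top pole 0.82 1209 ((150.61830139160156, 268.13336181640625), (11.806921005249023, 127.53772735595703), 12.171459197998047)
top eye 0.42 174 [254.1, 146.6] (249, 130, 14, 28)
side pole 0.78 737 ((194.35614013671875, 183.0873260498047), (8.915063858032227, 103.07193756103516), 87.1728744506836)
side pole 0.59 568 ((234.44752502441406, 295.0027770996094), (14.243443489074707, 41.25868606567383), 86.98721313476562)
side eye 0.71 9203 [325.3, 187.5] (279, 105, 84, 173)
side eye 0.66 124 [306.9, 148.8] (295, 134, 21, 22)
```

View pics/c1.png

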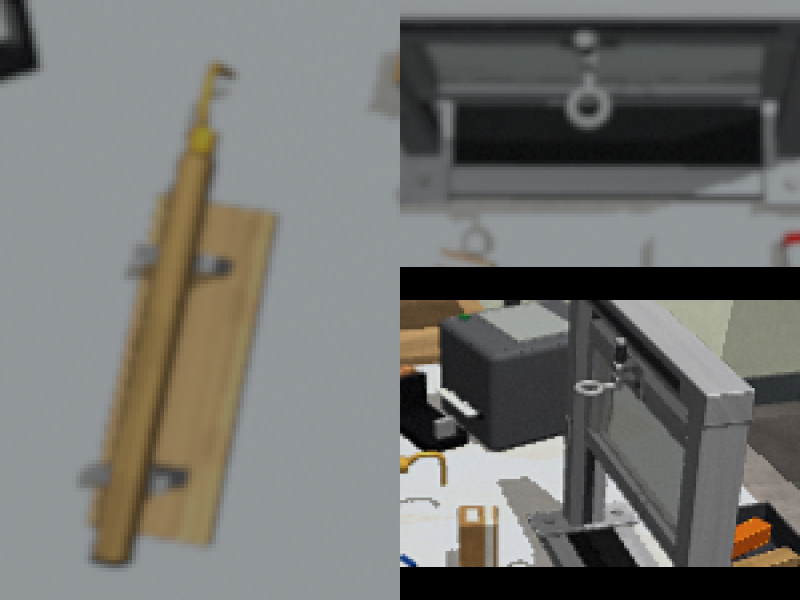

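```bash
python3 - <<'E'
from h import *
P={c:read_camera(c) for c in ('side','top')}
t,s=P['top'],P['side']
print('ring',tri([(t,(256.4,152.1)),(s,(301.3,152.6))]))
print('header',atz(t,(173,126),.35),atz(t,(338,125.5),.35))
tail=atz(t,(138,330),.071);fer=atz(t,(160.7,223.7),.071);bend=atz(t,(163.7,207.5),.08)
print(tail,fer,np.linalg.norm(fer-tail),bend,'yaw',np.arctan2(*(fer-tail)[1::-1]))
for v in (170,):0
# pole region lines: endpoints by PCA on region in world at z=.078
q=nets.regions_of(t,'pole_mid')[0]['region'];px=np.argwhere(q)[:,::-1]
W=np.array([atz(t,p,.078)[:2] for p in px]);c=W.mean(0);u=np.linalg.svd(W-c,full_matrices=0)[2][0];u*=np.sign(u[0])
k=(W-c)@u;print(c,u,np.arctan2(u[1],u[0]),k.min(),k.max(),c+u*k.min(),c+u*k.max())
print('e',nets.regions_of(t,'carton_e')[0]['pixel'],[atz(t,(219,205),.08)])
E
```

```text
ring (array([0.63481256, 0.04700398, 0.28150011]), [0.0014148481134907394, 0.0014148481134908092])
header [0.66904714 0.22602518 0.35      ] [ 0.67228693 -0.13355938  0.35      ]
[0.20388327 0.3697038  0.071     ] [0.49182981 0.32719052 0.071     ] 0.2910680208570304 [0.53651849 0.31897787 0.08      ] yaw -0.14658398610335693
[0.35120177 0.34651817] [ 0.98783024 -0.1555359 ] -0.1561699301096735 -0.14972259654604173 0.19240159872643448 [0.20330127 0.3698054 ] [0.54126189 0.31659281]
e [279.3, 205.5] [array([0.54510688, 0.16339771, 0.08      ])]
```

Call:
{"fn": "carry_out", "kwargs": {
  "translation": [
    [-0.01, 0.037, 0],
    [-0.01, 0.037, 0],
    [-0.01, 0.037, 0],
    [-0.01, 0.037, 0],
    [-0.01, 0.037, 0],
    [-0.01, 0.037, 0],
    [-0.01, 0.037, 0],
    [-0.01, 0.037, 0.01],
    [-0.01, 0.037, 0.01],
    [-0.012, 0.04, 0.01]
  ],
  "turn": [
    [0, 0, 0],
    [0, 0, 0],
    [0, 0, 0],
    [0, 0, 0],
    [0, 0, 0],
    [0, 0, 0],
    [0, 0, 0],
    [0, 0, 0],
    [0, 0, 0],
    [0, 0, -0.07]
  ],
  "gripper": [-1, -1, -1, -1, -1, -1, -1, -1, -1, -1],
  "squeeze": 60
}}

```text
time: 3.5
tool_pos: [0.4578, 0.3304, 0.1965]
tool_rot: [3.141, -0.001, 1.421]
contact_force: [0.1, 0.9, 0.5]
opening: 0.092
```

Call:
{"fn": "carry_out", "kwargs": {
  "translation": [
    [0, 0, 0],
    [0, 0, 0]
  ],
  "turn": [
    [0, 0, 0],
    [0, 0, 0]
  ],
  "gripper": [-1, -1]
}}

```text
time: 3.7
tool_pos: [0.4569, 0.3305, 0.1962]
tool_rot: [-3.14, 0.0, 1.417]
contact_force: [-0.2, 0.3, 0.6]
opening: 0.092
```

```bash
python3 - <<'E'
from h import *
p=read_camera('wrist');save(p,'w1.png');o=robot.observe();print(o['time'],o['tool_pos'],o['tool_rot'])
T=np.array(p['world_from_camera']);print(T[:3,3],T[:3,:3])
for n in ('pole_mid','prong','prong_tip','rest_seat'):
    print(n,[(np.round(r['pixel'],1).tolist(),round(r['score'],2)) for r in nets.tip_of(p,n)[:2]])
E
```

```text
3.75 [0.45623779 0.33113308 0.19667133] [-3.14091907e+00 -7.09916356e-05  1.41887152e+00]
[0.38380846 0.34168945 0.35444567] [[ 1.52428365e-01  9.50950372e-01  2.69182064e-01]
 [ 9.88314249e-01 -1.46868063e-01 -4.08009571e-02]
 [ 7.34563074e-04  2.72255693e-01 -9.62224661e-01]]
pole_mid [([281.3, 136.0], 0.65)]
prong [([276.3, 293.1], 0.69)]
prong_tip [([277.1, 135.3], 0.58)]
rest_seat [([282.7, 129.8], 0.73)]
```

View pics/w1.png

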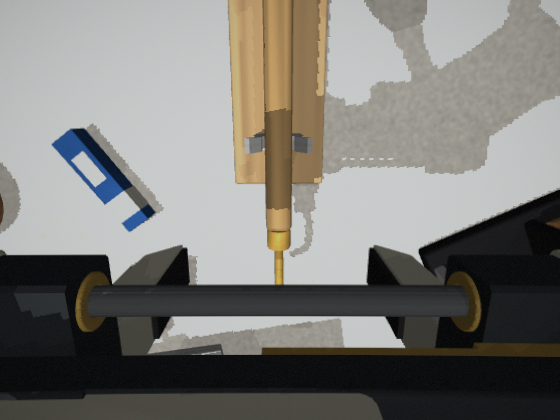

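```bash
python3 - <<'E'
from h import *
p=read_camera('wrist')
for n,px,z in (('wood end',(278.5,231),.084),('ferr end',(279.5,249),.0815),('wood top',(278,10),.084),('forkL',(263,143),.084),('forkR',(292,143),.084),('mid',(281.3,136),.071),('board end',(277,183),.012),('prong',(276.3,293),.0765)): print(n,atz(p,px,z).round(4))
E
```

```text
wood end [0.4769 0.3297 0.084 ]
ferr end [0.4944 0.328  0.0815]
wood top [0.3116 0.3541 0.084 ]
forkL [0.4018 0.3285 0.084 ]
forkR [0.4052 0.3513 0.084 ]
mid [0.3994 0.3437 0.071 ]
board end [0.4495 0.3326 0.012 ]
prong [0.5394 0.3184 0.0765]
```

Call:
{"fn": "carry_out", "kwargs": {
  "translation": [
    [0.0016, -0.004, 0.03],
    [0, 0, 0.04],
    [0, 0, 0.04],
    [0, 0, 0.024],
    [0, 0, 0.01],
    [0, 0, 0]
  ],
  "turn": [
    [0, 0, 0],
    [0, 0, 0],
    [0, 0, 0],
    [0, 0, 0],
    [0, 0, 0],
    [0, 0, 0]
  ],
  "gripper": [-1, -1, -1, -1, -1, -1]
}}

```text
time: 4.6
tool_pos: [0.4521, 0.3334, 0.052]
tool_rot: [-3.14, 0.001, 1.421]
contact_force: [0.5, -0.4, 0.1]
opening: 0.0915
```

Call:
{"fn": "carry_out", "kwargs": {
  "translation": [
    [0, 0, 0],
    [0, 0, 0],
    [0, 0, 0],
    [0, 0, 0],
    [0, 0, 0],
    [0, 0, 0],
    [0, 0, 0],
    [0, 0, 0],
    [0, 0, 0]
  ],
  "turn": [
    [0, 0, 0],
    [0, 0, 0],
    [0, 0, 0],
    [0, 0, 0],
    [0, 0, 0],
    [0, 0, 0],
    [0, 0, 0],
    [0, 0, 0],
    [0, 0, 0]
  ],
  "gripper": [1, 1, 1, 1, 1, 1, 1, 1, 1],
  "squeeze": 60
}}

```text
time: 5.5
tool_pos: [0.4528, 0.3332, 0.0527]
tool_rot: [-3.141, 0.0, 1.42]
contact_force: [-0.1, -0.1, -0.3]
opening: 0.0245
```

Call:
{"fn": "carry_out", "kwargs": {
  "translation": [
    [0, 0, 0],
    [0, 0, 0],
    [0, 0, -0.005],
    [0, 0, -0.015],
    [0, 0, -0.03],
    [0, 0, -0.04],
    [0, 0, -0.04],
    [0, 0, -0.04],
    [0, 0, -0.04],
    [0, 0, -0.04]
  ],
  "turn": [
    [0, 0, 0],
    [0, 0, 0],
    [0, 0, 0],
    [0, 0, 0],
    [0, 0, 0],
    [0, 0, 0],
    [0, 0, 0],
    [0, 0, 0],
    [0, 0, 0],
    [0, 0, 0]
  ],
  "gripper": [1, 1, 1, 1, 1, 1, 1, 1, 1, 1]
}}

```text
time: 6.5
tool_pos: [0.4524, 0.333, 0.3047]
tool_rot: [3.141, -0.0, 1.42]
contact_force: [1.0, 0.2, -2.2]
opening: 0.0215
```

Call:
{"fn": "carry_out", "kwargs": {
  "translation": [
    [0, 0, -0.025],
    [0, 0, 0],
    [0, 0, 0],
    [0, 0, 0]
  ],
  "turn": [
    [0, 0, 0],
    [0, 0, 0],
    [0, 0, 0],
    [0, 0, 0]
  ],
  "gripper": [1, 1, 1, 1]
}}

```text
time: 6.9
tool_pos: [0.4522, 0.3329, 0.3258]
tool_rot: [-3.139, 0.002, 1.42]
contact_force: [-0.5, 0.9, -2.9]
opening: 0.0218
```

```bash
python3 - <<'E'
from h import *
P={c:read_camera(c) for c in ('side','top')}
t,s=P['top'],P['side'];o=robot.observe();print(o['time'],o['tool_pos'],o['tool_rot'],o['contact_force'],o['opening'])
for c,p in P.items():
  for n in ('prong','prong_tip','eye'):
    print(c,n,[(np.round(r['pixel'],1).tolist(),round(r['score'],2)) for r in nets.tip_of(p,n)[:2]])
# expected hook
u=np.array([np.cos(-.15),np.sin(-.15)]);g=o['tool_pos']+[0,0,.019]
X=[np.r_[g[:2]+u*(d-.055),g[2]+z] for d,z in ((142,0.0055),(142,-.034),(80,0),(-200,0)) for d in [d/1000]]
pt,ps=proj(t,X),proj(s,X);print(X,pt,ps)
def crop(p,c,w,h,mult=5):
    x,y=int(c[0]-w//2),int(c[1]-h//2);x=max(x,0);y=max(y,0);print('crop',x,y,mult);return cv2.resize(p['img'][y:y+h,x:x+w],(0,0),fx=mult,fy=mult,interpolation=3)
a=crop(t,pt[0],80,120);b=crop(s,ps[0],80,120)
cv2.imwrite('pics/c2.png',np.hstack([a,b])[:,:,::-1])
E
```

```text
7.0 [0.45236725 0.33294079 0.32592781] [-3.13891956e+00  1.99472789e-03  1.41997558e+00] [ 0.06859942 -0.42184599 -1.73064908] 0.021445924743441983
side prong [([242.0, 97.1], 0.65)]
side prong_tip [([243.7, 107.6], 0.64)]
side eye [([300.8, 151.4], 0.68)]
top prong [([123.8, 185.4], 0.63), ([132.1, 186.4], 0.38)]
top prong_tip [([129.7, 190.0], 0.66), ([223.7, 250.1], 0.39)]
top eye [([284.1, 254.5], 0.6), ([253.5, 152.2], 0.55)]
[array([0.53839033, 0.31993967, 0.35042781]), array([0.53839033, 0.31993967, 0.31092781]), array([0.47708652, 0.32920484, 0.34492781]), array([0.20023062, 0.37104751, 0.34492781])] [[125.17468998 183.75540805]
 [132.21278241 188.01037271]
 [119.36408822 212.5955948 ]
 [ 87.05438526 349.67304593]] [[242.5765534   99.21770831]
 [242.98445152 111.86313253]
 [222.09799789 101.63335917]
 [126.98688697 104.88568615]]
crop 85 123 5
crop 202 39 5
```

View pics/c2.png

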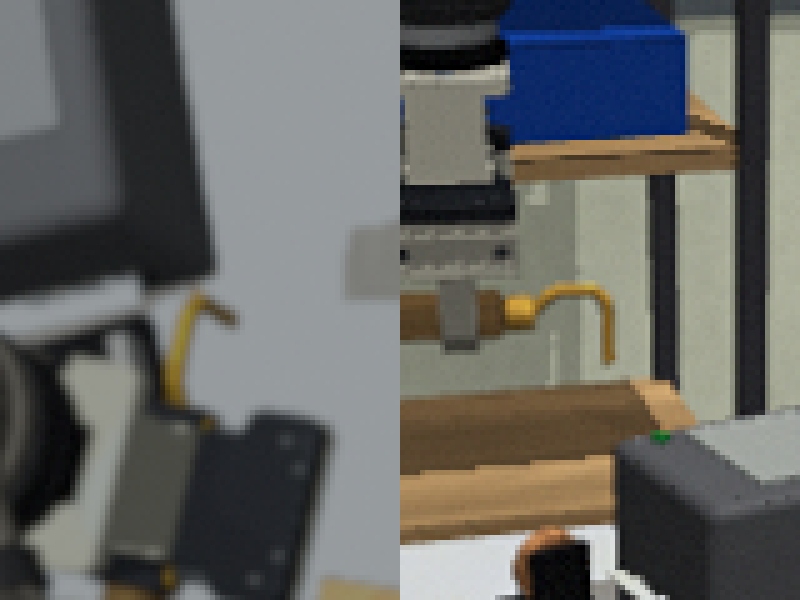

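Call:
{"fn": "carry_out", "kwargs": {
  "translation": [
    [0, 0, 0],
    [0, 0, 0],
    [0, 0, 0],
    [-0.01, 0.003, 0],
    [-0.02, 0.006, 0],
    [-0.03, 0.01, 0],
    [-0.03, 0.01, 0],
    [-0.03, 0.01, 0],
    [-0.03, 0.01, 0],
    [-0.03, 0.01, 0]
  ],
  "turn": [
    [0, 0, -0.05],
    [0, 0, -0.05],
    [0, 0, -0.05],
    [0, 0, 0],
    [0, 0, 0],
    [0, 0, 0],
    [0, 0, 0],
    [0, 0, 0],
    [0, 0, 0],
    [0, 0, 0]
  ],
  "gripper": [1, 1, 1, 1, 1, 1, 1, 1, 1, 1]
}}

```text
time: 8.3
tool_pos: [0.512, 0.1513, 0.3278]
tool_rot: [3.141, 0.0, 1.568]
contact_force: [0.1, -0.3, -1.7]
opening: 0.0215
```

Call:
{"fn": "carry_out", "kwargs": {
  "translation": [
    [-0.03, 0.01, 0],
    [-0.03, 0.01, 0],
    [-0.03, 0.004, 0],
    [-0.015, 0, 0],
    [0, 0, 0],
    [0, 0, 0],
    [0, 0, 0],
    [0, 0, 0]
  ],
  "turn": [
    [0, 0, 0],
    [0, 0, 0],
    [0, 0, 0],
    [0, 0, 0],
    [0, 0, 0],
    [0, 0, 0],
    [0, 0, 0],
    [0, 0, 0]
  ],
  "gripper": [1, 1, 1, 1, 1, 1, 1, 1]
}}

```text
time: 9.1
tool_pos: [0.5355, 0.0492, 0.3278]
tool_rot: [3.141, -0.0, 1.571]
contact_force: [0.0, 0.6, -0.8]
opening: 0.0217
```

```bash
cat > look.py <<'E'
from h import *
import sys
def look(name,cx=None):
    P={c:read_camera(c) for c in ('side','top')}
    t,s=P['top'],P['side'];o=robot.observe();print(o['time'],o['tool_pos'].round(4),o['tool_rot'].round(3),o['contact_force'].round(2),o['opening'])
    y=o['tool_rot'][2]-np.pi/2;u=np.array([np.cos(y),np.sin(y)]);g=o['tool_pos']+[0,0,.019]
    X=[np.r_[g[:2]+u*.087,g[2]+z] for z in (.0055,-.034)]
    pt,ps=proj(t,X),proj(s,X);print('expected prong,tip',np.array(X).round(4).tolist(),'top',pt.round(1).tolist(),'side',ps.round(1).tolist())
    for c,p in P.items():
      for n in ('prong','prong_tip','eye'): print(c,n,[(np.round(r['pixel'],1).tolist(),round(r['score'],2)) for r in nets.tip_of(p,n)[:2]])
    im=[]
    for p,q in ((t,pt[1]),(s,ps[1])):
        x,yy=int(q[0])-25,int(q[1])-30;print('crop origin',x,yy);im.append(cv2.resize(p['img'][yy:yy+70,x:x+50],(400,560),interpolation=3))
    cv2.imwrite('pics/'+name,np.hstack(im)[:,:,::-1])
if __name__=='__main__': look(sys.argv[1])
E
python3 look.py l1.png
```

```text
9.2 [0.5355 0.049  0.3278] [ 3.141 -0.     1.571] [-0.54 -0.3  -2.13] 0.02137312419252299
expected prong,tip [[0.6225, 0.0491, 0.3523], [0.6225, 0.0491, 0.3128]] top [[253.3, 146.4], [254.6, 152.2]] side [[297.1, 127.4], [296.5, 141.8]]
side prong [([295.7, 126.9], 0.92)]
side prong_tip [([298.0, 139.7], 0.77)]
side eye [([304.0, 148.1], 0.6)]
top prong []
top prong_tip []
top eye []
crop origin 229 122
crop origin 271 111
```

View pics/l1.png

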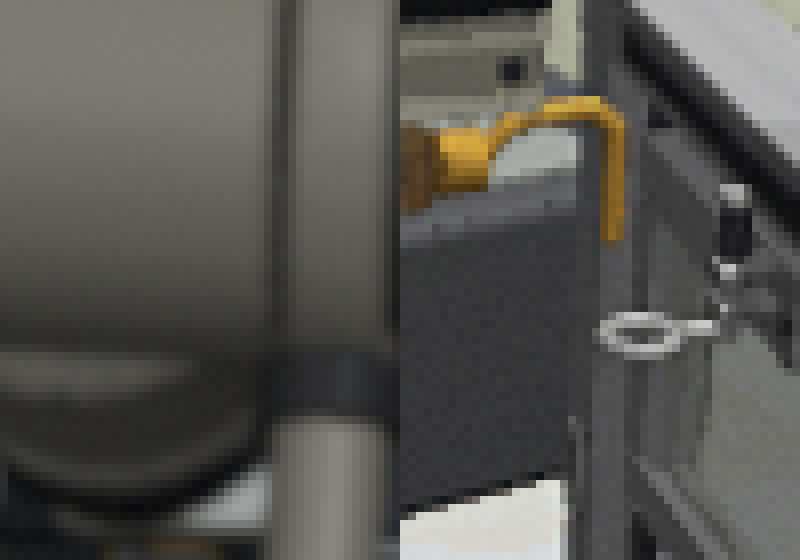

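```bash
python3 - <<'E'
from h import *
P={c:read_camera(c) for c in ('side','wrist')};s=P['side']
import pickle
t=read_camera('top')
for c in (301.25,300.75,300.25): print(c,tri([(t,(256.4,152.1)),(s,(c,152.6))]))
for z in (.262,.27,.2815):print(z,atz(t,(256.4,152.1),z))
save(P['wrist'],'w2.png')
for n in ('prong','prong_tip','eye'): print(n,[(np.round(r['pixel'],1).tolist(),round(r['score'],2)) for r in nets.tip_of(P['wrist'],n)[:2]])
print(proj(P['wrist'],[[.6348,.047,.28],[.6225,.049,.313],[.6225,.049,.352]]))
E
```

```text
301.25 (array([0.63473932, 0.0470134 , 0.28152413]), [0.0013517338000322266, 0.0013517338000320045])
300.75 (array([0.63400644, 0.04710661, 0.28176535]), [0.0007207066329149165, 0.0007207066329147812])
300.25 (array([0.63327284, 0.04719799, 0.28200836]), [8.9892470110259e-05, 8.989247011012932e-05])
0.262 [0.63987117 0.04867911 0.262     ]
0.27 [0.63719576 0.04809307 0.27      ]
0.2815 [0.63334986 0.04725065 0.2815    ]
prong []
prong_tip []
eye []
[[275.74973628 362.10440304]
 [278.69123739 383.13166189]
 [279.01296935 442.5060624 ]]
```

View pics/w2.png

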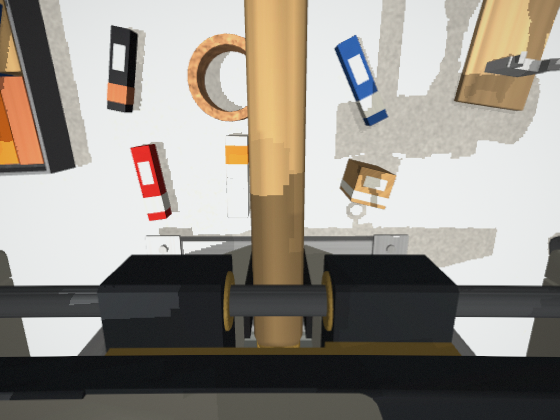

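Call:
{"fn": "carry_out", "kwargs": {
  "translation": [
    [-0.0008, 0.005, 0],
    [-0.001, 0.0055, 0],
    [0, 0, 0.007],
    [0, 0, 0.007],
    [0, 0, 0],
    [0, 0, 0],
    [0, 0, 0]
  ],
  "turn": [
    [0, 0, 0],
    [0, 0, 0],
    [0, 0, 0],
    [0, 0, 0],
    [0, 0, 0],
    [0, 0, 0],
    [0, 0, 0]
  ],
  "gripper": [1, 1, 1, 1, 1, 1, 1]
}}

```text
time: 10.5
tool_pos: [0.5461, 0.0464, 0.3139]
tool_rot: [3.141, -0.0, 1.57]
contact_force: [0.7, -0.5, -1.8]
opening: 0.0218
```

```bash
python3 look.py l2.png
```

```text
10.6 [0.5462 0.0464 0.314 ] [ 3.141 -0.     1.57 ] [ 0.08 -0.03 -2.39] 0.02159738310015108
expected prong,tip [[0.6332, 0.0463, 0.3385], [0.6332, 0.0463, 0.299]] top [[255.1, 143.8], [256.3, 149.7]] side [[301.2, 132.5], [300.5, 146.8]]
side prong [([299.0, 130.3], 0.93)]
side prong_tip [([301.8, 145.0], 0.94)]
side eye [([302.1, 149.4], 0.69)]
top prong []
top prong_tip []
top eye []
crop origin 231 119
crop origin 275 116
```

View pics/l2.png

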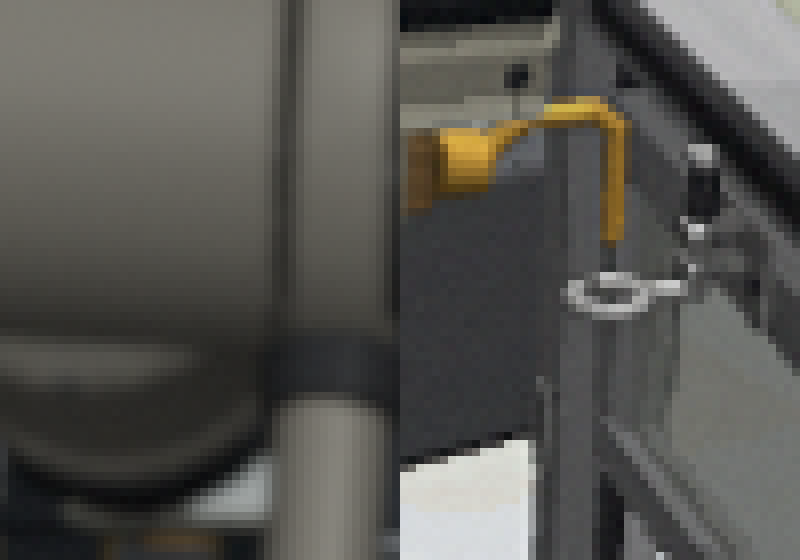

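Call:
{"fn": "carry_out", "kwargs": {
  "translation": [
    [0.0007, -0.0007, 0.006],
    [0, 0, 0.006],
    [0, 0, 0.006],
    [0, 0, 0.006],
    [0, 0, 0.006],
    [0, 0, 0],
    [0, 0, 0]
  ],
  "turn": [
    [0, 0, 0],
    [0, 0, 0],
    [0, 0, 0],
    [0, 0, 0],
    [0, 0, 0],
    [0, 0, 0],
    [0, 0, 0]
  ],
  "gripper": [1, 1, 1, 1, 1, 1, 1]
}}

```text
time: 11.6
tool_pos: [0.5454, 0.0471, 0.2836]
tool_rot: [-3.141, -0.0, 1.57]
contact_force: [0.0, -0.5, -2.0]
opening: 0.0219
```

```bash
python3 look.py l3.png
```

```text
11.7 [0.5456 0.0471 0.284 ] [ 3.141 -0.     1.57 ] [-0.8   0.04 -1.89] 0.02183712461474762
expected prong,tip [[0.6326, 0.047, 0.3085], [0.6326, 0.047, 0.269]] top [[255.7, 148.6], [256.8, 154.1]] side [[300.4, 143.3], [299.8, 157.2]]
side prong [([300.7, 141.6], 0.68), ([201.6, 199.5], 0.33)]
side prong_tip [([302.5, 156.3], 0.76)]
side eye [([299.8, 150.3], 0.68), ([318.5, 232.9], 0.53)]
top prong []
top prong_tip []
top eye []
crop origin 231 124
crop origin 274 127
```

View pics/l3.png

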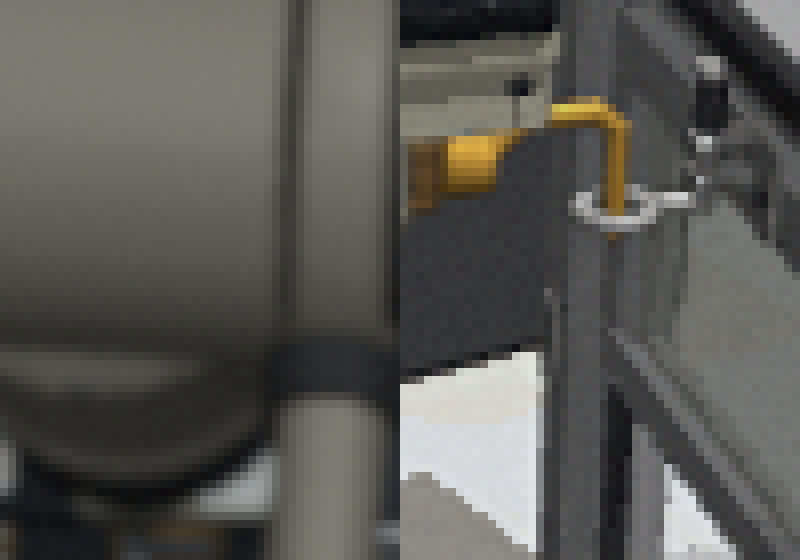

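Call:
{"fn": "carry_out", "kwargs": {
  "translation": [
    [0, 0, 0.005],
    [0, 0, 0.005],
    [0, 0, 0.005],
    [0, 0, 0.005],
    [0, 0, 0.004],
    [0, 0, 0.003],
    [0, 0, 0.003],
    [0, 0, 0.003],
    [0, 0, 0.003],
    [0, 0, 0.003]
  ],
  "turn": [
    [0, 0, 0],
    [0, 0, 0],
    [0, 0, 0],
    [0, 0, 0],
    [0, 0, 0],
    [0, 0, 0],
    [0, 0, 0],
    [0, 0, 0],
    [0, 0, 0],
    [0, 0, 0]
  ],
  "gripper": [1, 1, 1, 1, 1, 1, 1, 1, 1, 1]
}}

```text
time: 13.0
tool_pos: [0.5455, 0.0471, 0.2446]
tool_rot: [3.141, -0.0, 1.57]
contact_force: [0.0, 0.7, 0.3]
opening: 0.0216
```

Call:
{"fn": "carry_out", "kwargs": {
  "translation": [
    [0, 0, 0.003],
    [0, 0, 0.003],
    [0, 0, 0.003],
    [0, 0, 0.003],
    [0, 0, 0.003],
    [0, 0, 0.003],
    [0, 0, 0.003],
    [0, 0, 0.003],
    [0, 0, 0.003],
    [0, 0, 0.003]
  ],
  "turn": [
    [0, 0, 0],
    [0, 0, 0],
    [0, 0, 0],
    [0, 0, 0],
    [0, 0, 0],
    [0, 0, 0],
    [0, 0, 0],
    [0, 0, 0],
    [0, 0, 0],
    [0, 0, 0]
  ],
  "gripper": [1, 1, 1, 1, 1, 1, 1, 1, 1, 1]
}}

```text
time: 14.0
tool_pos: [0.5455, 0.0471, 0.2145]
tool_rot: [3.142, -0.0, 1.57]
contact_force: [-0.2, -0.2, -0.5]
opening: 0.0216
```

```bash
python3 look.py l4.png
```

```text
14.1 [0.5451 0.0471 0.2141] [-3.141 -0.     1.57 ] [-0.81  0.06 -1.67] 0.021466157607645215
expected prong,tip [[0.6321, 0.047, 0.2386], [0.6321, 0.047, 0.1991]] top [[257.6, 158.2], [258.6, 163.0]] side [[299.2, 167.5], [298.6, 180.5]]
side prong [([296.6, 166.8], 0.76), ([197.2, 183.3], 0.57)]
side prong_tip [([299.3, 179.2], 0.8)]
side eye [([301.6, 164.5], 0.62)]
top prong []
top prong_tip []
top eye []
crop origin 233 132
crop origin 273 150
```

View pics/l4.png

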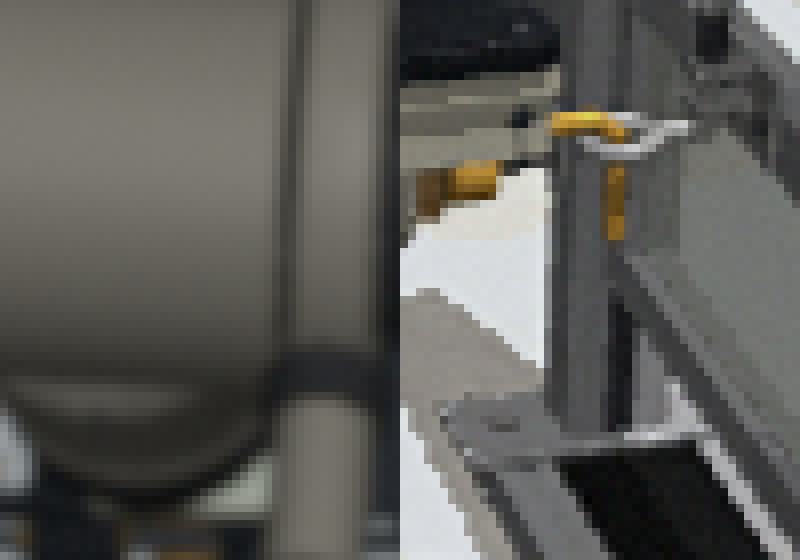

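Call:
{"fn": "carry_out", "kwargs": {
  "translation": [
    [0, 0, 0.002],
    [0, 0, 0.003],
    [0, 0, 0.003],
    [0, 0, 0.003],
    [0, 0, 0.003],
    [0, 0, 0.003],
    [0, 0, 0.003],
    [0, 0, 0.003],
    [0, 0, 0.003],
    [0, 0, 0.003]
  ],
  "turn": [
    [0, 0, 0],
    [0, 0, 0],
    [0, 0, 0],
    [0, 0, 0],
    [0, 0, 0],
    [0, 0, 0],
    [0, 0, 0],
    [0, 0, 0],
    [0, 0, 0],
    [0, 0, 0]
  ],
  "gripper": [1, 1, 1, 1, 1, 1, 1, 1, 1, 1]
}}

```text
time: 15.4
tool_pos: [0.5455, 0.0471, 0.1855]
tool_rot: [3.141, -0.0, 1.57]
contact_force: [1.1, -0.3, -0.3]
opening: 0.0216
```

Call:
{"fn": "carry_out", "kwargs": {
  "translation": [
    [0, 0, 0.003],
    [0, 0, 0.003],
    [0, 0, 0.003],
    [0, 0, 0.003],
    [0, 0, 0.003],
    [0, 0, 0.003],
    [0, 0, 0.003],
    [0, 0, 0.002],
    [0, 0, 0.002],
    [0, 0, 0.002]
  ],
  "turn": [
    [0, 0, 0],
    [0, 0, 0],
    [0, 0, 0],
    [0, 0, 0],
    [0, 0, 0],
    [0, 0, 0],
    [0, 0, 0],
    [0, 0, 0],
    [0, 0, 0],
    [0, 0, 0]
  ],
  "gripper": [1, 1, 1, 1, 1, 1, 1, 1, 1, 1]
}}

```text
time: 16.4
tool_pos: [0.5453, 0.0471, 0.1585]
tool_rot: [-3.141, -0.0, 1.57]
contact_force: [0.0, 0.2, -0.2]
opening: 0.0217
```

Call:
{"fn": "carry_out", "kwargs": {
  "translation": [
    [0, 0, 0.002],
    [0, 0, 0.002],
    [0, 0, 0.002],
    [0, 0, 0.002],
    [0, 0, 0.002],
    [0, 0, 0]
  ],
  "turn": [
    [0, 0, 0],
    [0, 0, 0],
    [0, 0, 0],
    [0, 0, 0],
    [0, 0, 0],
    [0, 0, 0]
  ],
  "gripper": [1, 1, 1, 1, 1, 1]
}}

```text
time: 17.0
tool_pos: [0.5454, 0.0471, 0.1485]
tool_rot: [-3.141, -0.0, 1.57]
contact_force: [-0.4, 0.4, 0.7]
opening: 0.0217
```

```bash
python3 look.py l5.png
```

```text
17.1 [0.5454 0.0471 0.1488] [-3.142 -0.     1.57 ] [-0.57 -0.22  1.68] 0.02160648896657559
expected prong,tip [[0.6324, 0.047, 0.1733], [0.6324, 0.047, 0.1338]] top [[259.2, 165.8], [260.1, 169.9]] side [[298.4, 188.8], [297.9, 201.0]]
side prong []
side prong_tip [([300.4, 199.0], 0.74)]
side eye [([303.3, 186.6], 0.46)]
top prong []
top prong_tip []
top eye []
crop origin 235 139
crop origin 272 171
```

Call:
{"fn": "carry_out", "kwargs": {
  "translation": [
    [0, 0, 0.002],
    [0, 0, 0.002],
    [0, 0, 0.002],
    [0, 0, 0]
  ],
  "turn": [
    [0, 0, 0],
    [0, 0, 0],
    [0, 0, 0],
    [0, 0, 0]
  ],
  "gripper": [1, 1, 1, 1]
}}

```text
time: 17.8
tool_pos: [0.5455, 0.0471, 0.1425]
tool_rot: [3.142, -0.0, 1.57]
contact_force: [-0.2, -0.8, 1.4]
opening: 0.0216
```

Call:
{"fn": "carry_out", "kwargs": {
  "translation": [
    [0, 0, 0.002],
    [0, 0, 0.002],
    [0, 0, 0],
    [0, 0, 0]
  ],
  "turn": [
    [0, 0, 0],
    [0, 0, 0],
    [0, 0, 0],
    [0, 0, 0]
  ],
  "gripper": [1, 1, 1, 1]
}}

```text
time: 18.2
tool_pos: [0.5455, 0.0471, 0.1387]
tool_rot: [3.141, -0.0, 1.57]
contact_force: [-0.9, -0.6, 1.8]
opening: 0.0216
```

Call:
{"fn": "carry_out", "kwargs": {
  "translation": [
    [0, 0, 0.002],
    [0, 0, 0.002],
    [0, 0, 0],
    [0, 0, 0]
  ],
  "turn": [
    [0, 0, 0],
    [0, 0, 0],
    [0, 0, 0],
    [0, 0, 0]
  ],
  "gripper": [1, 1, 1, 1]
}}

```text
time: 18.6
tool_pos: [0.5455, 0.0471, 0.1347]
tool_rot: [3.141, -0.0, 1.57]
contact_force: [-0.5, 0.3, 2.3]
opening: 0.0217
```

```bash
python3 look.py l6.png
```

```text
18.7 [0.5455 0.0471 0.1348] [ 3.141 -0.     1.57 ] [-0.26  0.33  2.99] 0.02158246739439704
expected prong,tip [[0.6325, 0.047, 0.1593], [0.6325, 0.047, 0.1198]] top [[259.5, 167.3], [260.4, 171.3]] side [[298.2, 193.2], [297.7, 205.3]]
side prong [([296.3, 192.9], 0.58)]
side prong_tip [([301.0, 207.1], 0.62)]
side eye [([299.0, 192.0], 0.48), ([238.4, 299.6], 0.41)]
top prong []
top prong_tip [([391.1, 254.9], 0.45)]
top eye [([317.4, 208.8], 0.44)]
crop origin 235 141
crop origin 272 175
```

Load is about 4.5 N; continuing in small steps.

Call:
{"fn": "carry_out", "kwargs": {
  "translation": [
    [0, 0, 0.0015],
    [0, 0, 0.0015],
    [0, 0, 0]
  ],
  "turn": [
    [0, 0, 0],
    [0, 0, 0],
    [0, 0, 0]
  ],
  "gripper": [1, 1, 1]
}}

```text
time: 19.3
tool_pos: [0.5455, 0.0471, 0.1315]
tool_rot: [3.142, -0.0, 1.57]
contact_force: [-0.0, 0.2, 3.4]
opening: 0.0214
```

Call:
{"fn": "carry_out", "kwargs": {
  "translation": [
    [0, 0, 0.0015],
    [0, 0, 0.0015],
    [0, 0, 0]
  ],
  "turn": [
    [0, 0, 0],
    [0, 0, 0],
    [0, 0, 0]
  ],
  "gripper": [1, 1, 1]
}}

```text
time: 19.6
tool_pos: [0.5454, 0.0471, 0.1286]
tool_rot: [3.142, -0.0, 1.57]
contact_force: [-0.5, -1.2, 4.3]
opening: 0.0217
```

```bash
python3 look.py l7.png
```

```text
19.7 [0.5455 0.047  0.1287] [ 3.141 -0.     1.57 ] [-0.14 -0.28  3.02] 0.02175515231750328
expected prong,tip [[0.6325, 0.047, 0.1532], [0.6325, 0.047, 0.1137]] top [[259.7, 167.9], [260.5, 171.9]] side [[298.1, 195.0], [297.6, 207.1]]
side prong [([297.8, 193.7], 0.84), ([300.4, 202.4], 0.56)]
side prong_tip [([298.2, 204.6], 0.86), ([227.1, 266.7], 0.75)]
side eye [([301.1, 193.7], 0.59)]
top prong []
top prong_tip []
top eye []
crop origin 235 141
crop origin 272 177
```

View pics/l7.png

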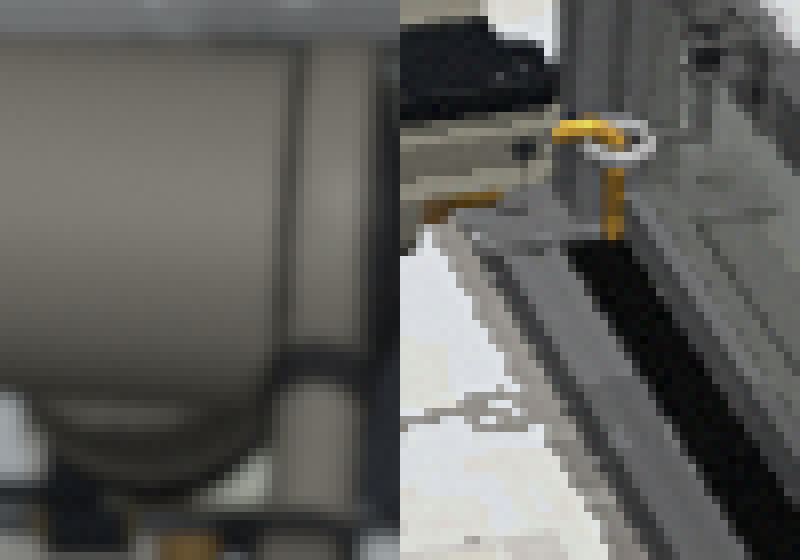

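Call:
{"fn": "carry_out", "kwargs": {
  "translation": [
    [0, 0, 0.0015],
    [0, 0, 0.0015],
    [0, 0, 0]
  ],
  "turn": [
    [0, 0, 0],
    [0, 0, 0],
    [0, 0, 0]
  ],
  "gripper": [1, 1, 1]
}}

```text
time: 20.3
tool_pos: [0.5454, 0.0471, 0.1255]
tool_rot: [-3.141, -0.0, 1.57]
contact_force: [-0.4, -0.5, 1.4]
opening: 0.0216
```

```bash
cat > f.py <<'E'
from h import *
F=[]
for i in range(6): p=read_camera('side');F.append(robot.observe()['contact_force'])
o=robot.observe();print(o['time'],o['tool_pos'].round(4),np.mean(F,0).round(2),np.std(F,0).round(2))
im=[]
ref=cv2.imread('pics/side0.png')[:,:,::-1]
q=np.load('prev.npy') if __import__('os').path.exists('prev.npy') else p['img']
a,b=[cv2.cvtColor(np.ascontiguousarray(i[170:260,305:350]),cv2.COLOR_RGB2GRAY).astype(np.float32) for i in (q,p['img'])]
print('diff',np.abs(a-b).mean(),'flow',cv2.phaseCorrelate(a,b)); np.save('prev.npy',p['img'])
E
python3 f.py
```

```text
20.6 [0.5455 0.0471 0.1258] [0.32 0.27 2.56] [0.42 0.22 0.66]
diff 0.0 flow ((0.5, 0.0), 1.0)
```

Call:
{"fn": "carry_out", "kwargs": {
  "translation": [
    [0, 0, 0.0015],
    [0, 0, 0.001],
    [0, 0, 0]
  ],
  "turn": [
    [0, 0, 0],
    [0, 0, 0],
    [0, 0, 0]
  ],
  "gripper": [1, 1, 1]
}}

```text
time: 20.9
tool_pos: [0.5455, 0.0471, 0.1231]
tool_rot: [3.142, -0.0, 1.57]
contact_force: [-0.4, -0.2, 3.2]
opening: 0.0216
```

```bash
python3 f.py
```

```text
21.2 [0.5454 0.0471 0.1233] [-0.06  0.07  2.9 ] [0.52 0.3  0.43]
diff 1.7182716 flow ((0.5419283170448672, 0.09121961617130836), 0.999304973696485)
```

Call:
{"fn": "carry_out", "kwargs": {
  "translation": [
    [0, 0, -0.003],
    [0, 0, -0.004],
    [0, 0, -0.005],
    [0, 0, -0.005],
    [0, 0, -0.006],
    [0, 0, -0.006],
    [0, 0, -0.006],
    [0, 0, -0.006],
    [0, 0, -0.006],
    [0, 0, -0.006]
  ],
  "turn": [
    [0, 0, 0],
    [0, 0, 0],
    [0, 0, 0],
    [0, 0, 0],
    [0, 0, 0],
    [0, 0, 0],
    [0, 0, 0],
    [0, 0, 0],
    [0, 0, 0],
    [0, 0, 0]
  ],
  "gripper": [1, 1, 1, 1, 1, 1, 1, 1, 1, 1]
}}

```text
time: 22.2
tool_pos: [0.5454, 0.0471, 0.1767]
tool_rot: [-3.142, -0.0, 1.57]
contact_force: [0.1, 0.3, -1.9]
opening: 0.0218
```

Call:
{"fn": "carry_out", "kwargs": {
  "translation": [
    [0, 0, -0.006],
    [0, 0, -0.006],
    [0, 0, -0.01],
    [0, 0, -0.015],
    [0, 0, -0.02],
    [0, 0, -0.02],
    [0, 0, -0.01],
    [0, 0, 0]
  ],
  "turn": [
    [0, 0, 0],
    [0, 0, 0],
    [0, 0, 0],
    [0, 0, 0],
    [0, 0, 0],
    [0, 0, 0],
    [0, 0, 0],
    [0, 0, 0]
  ],
  "gripper": [1, 1, 1, 1, 1, 1, 1, 1]
}}

```text
time: 23.0
tool_pos: [0.5461, 0.0471, 0.2648]
tool_rot: [3.138, 0.0, 1.57]
contact_force: [-0.7, 0.3, -1.7]
opening: 0.0221
```

```bash
cp pics/l7.png /tmp; python3 f.py; python3 - <<'E'
from h import *
s=read_camera('side');save(s,'s8.png');o=robot.observe()
print(nets.tip_of(s,'eye')[:2],nets.tip_of(s,'prong')[:1],nets.tip_of(s,'prong_tip')[:1])
g=o['tool_pos']+[0,0,.019];X=[[g[0]+.087,g[1],g[2]+z] for z in(.0055,-.034)];print('exp prong',proj(s,X+[[.6335,.0472,.162]]))
E
```

```text
23.3 [0.545  0.0471 0.2622] [-0.03  0.15 -1.71] [0.65 0.54 0.4 ]
diff 4.1528397 flow ((0.5082559457598528, -0.07554007192086942), 0.8902586327070071)
[{'pixel': [300.1, 192.7], 'score': 0.52}] [{'pixel': [300.6, 149.0], 'score': 0.87}] [{'pixel': [302.9, 162.2], 'score': 0.72}]
exp prong [[299.8944245  150.96074077]
 [299.31431245 164.55895389]
 [298.57695835 192.22699238]]
```

Call:
{"fn": "carry_out", "kwargs": {
  "translation": [
    [0.005, -0.008, -0.01],
    [0.015, -0.015, -0.015],
    [0.03, -0.01, -0.015],
    [0.03, -0.01, 0],
    [0.03, -0.01, 0],
    [0.03, -0.01, 0],
    [0.03, -0.01, 0],
    [0.03, -0.01, 0],
    [0.03, -0.005, 0],
    [0.03, -0.004, 0]
  ],
  "turn": [
    [0, 0, 0],
    [0, 0, 0],
    [0, 0, 0],
    [0, 0, 0],
    [0, 0, 0],
    [0, 0, 0],
    [0, 0, 0],
    [0, 0, 0],
    [0, 0, 0],
    [0, 0, 0]
  ],
  "gripper": [1, 1, 1, 1, 1, 1, 1, 1, 1, 1]
}}

```text
time: 24.5
tool_pos: [0.4525, 0.3085, 0.3044]
tool_rot: [3.141, -0.001, 1.57]
contact_force: [1.1, -0.2, -1.1]
opening: 0.0217
```

Call:
{"fn": "carry_out", "kwargs": {
  "translation": [
    [0.016, 0, 0],
    [0.01, 0, 0],
    [0, 0, 0],
    [0, 0, 0],
    [0, 0, 0],
    [0, 0, 0],
    [0, 0, 0]
  ],
  "turn": [
    [0, 0, 0],
    [0, 0, 0.05],
    [0, 0, 0.05],
    [0, 0, 0.05],
    [0, 0, 0],
    [0, 0, 0],
    [0, 0, 0]
  ],
  "gripper": [1, 1, 1, 1, 1, 1, 1]
}}

```text
time: 25.2
tool_pos: [0.4537, 0.3329, 0.3034]
tool_rot: [3.141, -0.0, 1.421]
contact_force: [0.2, 0.1, -0.9]
opening: 0.0218
```

```bash
cat > g.py <<'E'
from h import *
for i in range(3): s=read_camera('side')
o=robot.observe();print(o['time'],o['tool_pos'],o['tool_rot'])
d=R.from_euler('xyz',o['tool_rot']).inv().apply(np.array([.4526,.3331,o['tool_pos'][2]])-o['tool_pos']);print('tool move',d.round(4),'dyaw',1.42-o['tool_rot'][2])
y=o['tool_rot'][2]-np.pi/2;u=np.array([np.cos(y),np.sin(y)]);g=o['tool_pos']+[0,0,.019]
X=[np.r_[g[:2]+u*(a-.055),g[2]+z] for a,z in ((.142,.0055),(.142,-.034),(.08,0),(-.2,0))]
print('exp',proj(s,X).round(1).tolist()); print([(n,nets.tip_of(s,n)[:1]) for n in('prong','prong_tip')])
for r in nets.regions_of(s,'pole_mid')[:2]: print(r['score'],cv2.boundingRect(r['region'].astype(np.uint8)))
save(s,'s9.png')
E
python3 g.py
```

```text
25.35 [0.45369684 0.33302405 0.30333172] [ 3.14147079e+00 -1.28617993e-04  1.42027588e+00]
tool move [-0.0001 -0.0011 -0.    ] dyaw -0.00027588187625604554
exp [[243.2, 106.5], [243.6, 118.9], [222.9, 108.9], [128.8, 112.2]]
[('prong', [{'pixel': [244.5, 106.9], 'score': 0.94}]), ('prong_tip', [{'pixel': [244.8, 116.4], 'score': 0.57}])]
0.93 (128, 105, 117, 13)
0.41 (203, 216, 33, 20)
```

Call:
{"fn": "carry_out", "kwargs": {
  "translation": [
    [0, -0.001, 0.02],
    [0, 0, 0.04],
    [0, 0, 0.04],
    [0, 0, 0.04],
    [0, 0, 0.04],
    [0, 0, 0.025],
    [0, 0, 0.01],
    [0, 0, 0.005],
    [0, 0, 0],
    [0, 0, 0]
  ],
  "turn": [
    [0, 0, 0],
    [0, 0, 0],
    [0, 0, 0],
    [0, 0, 0],
    [0, 0, 0],
    [0, 0, 0],
    [0, 0, 0],
    [0, 0, 0],
    [0, 0, 0],
    [0, 0, 0]
  ],
  "gripper": [1, 1, 1, 1, 1, 1, 1, 1, 1, 1]
}}

```text
time: 26.5
tool_pos: [0.4536, 0.3338, 0.0847]
tool_rot: [3.139, -0.002, 1.42]
contact_force: [-0.1, -0.3, -1.8]
opening: 0.0218
```

```bash
python3 g.py; python3 - <<'E'
from h import *
s=read_camera('side'); cv2.imwrite('pics/v.png',cv2.resize(s['img'][130:230,120:270],(750,500),interpolation=3)[:,:,::-1])
E
```

```text
26.65 [0.45331003 0.33366149 0.08447793] [ 3.13971173e+00 -1.51995337e-03  1.42002169e+00]
tool move [-0.0007 -0.0006 -0.    ] dyaw -2.1694850997899806e-05
exp [[245.2, 170.7], [245.5, 181.2], [226.5, 173.1], [140.3, 177.4]]
[('prong', [{'pixel': [242.2, 167.8], 'score': 0.58}]), ('prong_tip', [{'pixel': [244.9, 180.4], 'score': 0.57}])]
0.92 (140, 167, 107, 15)
```

View pics/v.png

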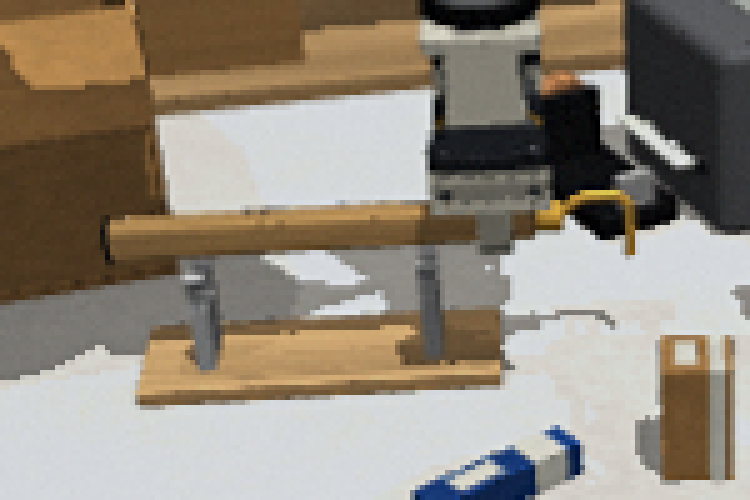

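Call:
{"fn": "carry_out", "kwargs": {
  "translation": [
    [-0.0006, -0.0006, 0.005],
    [0, 0, 0.006],
    [0, 0, 0.006],
    [0, 0, 0.005],
    [0, 0, 0.005],
    [0, 0, 0.003],
    [0, 0, 0],
    [0, 0, 0]
  ],
  "turn": [
    [0, 0, 0],
    [0, 0, 0],
    [0, 0, 0],
    [0, 0, 0],
    [0, 0, 0],
    [0, 0, 0],
    [0, 0, 0],
    [0, 0, 0]
  ],
  "gripper": [1, 1, 1, 1, 1, 1, 1, 1]
}}

```text
time: 27.65
tool_pos: [0.4521, 0.3329, 0.0533]
tool_rot: [3.141, -0.0, 1.42]
contact_force: [-0.6, 0.3, -2.0]
opening: 0.0217
```

```bash
python3 f.py; python3 g.py
```

```text
27.95 [0.452  0.3328 0.0533] [ 0.    0.44 -1.46] [0.43 0.42 0.37]
diff 3.5661728 flow ((0.5153377912311612, 0.020931546849787708), 0.9796353742811414)
28.1 [0.45198865 0.33283124 0.05327834] [ 3.14152374e+00 -1.70591624e-04  1.41997424e+00]
tool move [0.0004 0.0006 0.    ] dyaw 2.575519475622734e-05
exp [[245.1, 179.1], [245.4, 189.4], [226.7, 181.5], [141.5, 186.0]]
[('prong', [{'pixel': [245.3, 178.5], 'score': 0.93}]), ('prong_tip', [{'pixel': [244.8, 189.5], 'score': 0.98}])]
0.96 (142, 177, 104, 13)
0.45 (203, 216, 33, 21)
```

Call:
{"fn": "carry_out", "kwargs": {
  "translation": [
    [0.0004, 0.0006, 0.0006],
    [0, 0, 0.0006],
    [0, 0, 0],
    [0, 0, 0]
  ],
  "turn": [
    [0, 0, 0],
    [0, 0, 0],
    [0, 0, 0],
    [0, 0, 0]
  ],
  "gripper": [1, 1, 1, 1]
}}

```text
time: 28.65
tool_pos: [0.4527, 0.3331, 0.0525]
tool_rot: [3.141, -0.0, 1.42]
contact_force: [-2.0, -1.6, 5.1]
opening: 0.0218
```

```bash
python3 f.py
```

```text
28.95 [0.4527 0.3332 0.0525] [-1.33 -1.64  5.52] [0.59 0.4  0.41]
diff 1.5691358 flow ((0.5010022713631841, 0.015878532702821246), 0.99555545359482)
```

Seated on the forks (5.5 N). Release gradually and rise.

Call:
{"fn": "carry_out", "kwargs": {
  "translation": [
    [0, 0, -0.0006],
    [0, 0, 0],
    [0, 0, 0],
    [0, 0, 0],
    [0, 0, 0],
    [0, 0, 0],
    [0, 0, 0],
    [0, 0, 0],
    [0, 0, 0],
    [0, 0, 0]
  ],
  "turn": [
    [0, 0, 0],
    [0, 0, 0],
    [0, 0, 0],
    [0, 0, 0],
    [0, 0, 0],
    [0, 0, 0],
    [0, 0, 0],
    [0, 0, 0],
    [0, 0, 0],
    [0, 0, 0]
  ],
  "gripper": [1, 0, -0.5, -1, -1, -1, -1, -1, -1, -1]
}}

```text
time: 29.95
tool_pos: [0.4526, 0.3331, 0.0526]
tool_rot: [3.142, -0.0, 1.42]
contact_force: [-0.2, 0.1, 0.0]
opening: 0.0885
```

Call:
{"fn": "carry_out", "kwargs": {
  "translation": [
    [0, 0, -0.01],
    [0, 0, -0.02],
    [0, 0, -0.03],
    [0, 0, -0.04],
    [0, 0, -0.04],
    [0, -0.03, -0.02],
    [0.02, -0.04, 0],
    [0.02, -0.04, 0],
    [0, 0, 0],
    [0, 0, 0]
  ],
  "turn": [
    [0, 0, 0],
    [0, 0, 0],
    [0, 0, 0],
    [0, 0, 0],
    [0, 0, 0],
    [0, 0, 0],
    [0, 0, 0],
    [0, 0, 0],
    [0, 0, 0],
    [0, 0, 0]
  ],
  "gripper": [-1, -1, -1, -1, -1, -1, -1, -1, -1, -1]
}}

```text
time: 30.95
tool_pos: [0.3494, 0.3896, 0.2135]
tool_rot: [3.141, -0.001, 1.422]
contact_force: [-0.2, -0.2, 1.2]
opening: 0.0916
```

```bash
python3 f.py; python3 - <<'E'
from h import *
s,t=read_camera('side'),read_camera('top')
r0=cv2.imread('pics/side0.png')[:,:,::-1];t0=cv2.imread('pics/top0.png')[:,:,::-1]
G=lambda i,y0,y1,x0,x1: np.ascontiguousarray(cv2.cvtColor(np.ascontiguousarray(i[y0:y1,x0:x1]),cv2.COLOR_RGB2GRAY)).astype(np.float32)
for n,a,b,w in (('side hook',r0,s['img'],(165,215,225,255)),('side tail',r0,s['img'],(170,215,135,200)),('side cartons',r0,s['img'],(195,310,195,310)),('top cartons',t0,t['img'],(190,280,200,350)),('top hook',t0,t['img'],(195,240,150,180)),('top tail',t0,t['img'],(300,335,125,160))):
    A,B=G(a,*w),G(b,*w); print(n,np.abs(A-B).mean().round(2),(np.array(cv2.phaseCorrelate(A,B)[0])-np.array(cv2.phaseCorrelate(A,A)[0])).round(2))
e=[(np.round(q['pixel'],1).tolist(),q['score']) for p in (t,s) for q in nets.tip_of(p,'eye')[:2]];print(e)
print('exp eye home',proj(t,[.6335,.0472,.162]),proj(s,[.6335,.0472,.162]))
save(s,'sf.png');save(t,'tf.png')
E
```

```text
31.25 [0.3508 0.3886 0.2125] [-0.24 -0.09  0.25] [0.42 0.31 0.6 ]
diff 2.5498765 flow ((0.4957718738223882, -0.018325763144822815), 0.985835594954314)
side hook 5.17 [-0.23 -0.03]
side tail 15.65 [-0.08 -0.13]
side cartons 3.63 [-0.03 -0.01]
top cartons 0.93 [ 0.02 -0.02]
top hook 2.54 [-0.89  0.07]
top tail 2.89 [-0.29  0.09]
[([257.3, 164.3], 0.47), ([326.7, 255.6], 0.32), ([299.9, 192.1], 0.6)]
exp eye home [[259.40486373 166.58301833]] [[298.57695835 192.22699238]]
```

```bash
python3 - <<'E'
from h import *
s,t=read_camera('side'),read_camera('top')
for n,p,f,(c,r) in (('side',s,'side0.png',(301.3,152.6)),('top',t,'top0.png',(256.4,152.1))):
    a=cv2.imread('pics/'+f)[:,:,::-1]; k=9 if n=='top' else 7
    T=np.ascontiguousarray(a[int(r)-k:int(r)+k+1,int(c)-k-3:int(c)+k+4])
    m=cv2.matchTemplate(np.ascontiguousarray(p['img'][140:215,240:330]),T,cv2.TM_CCOEFF_NORMED);_,v,_,l=cv2.minMaxLoc(m)
    e=(240+l[0]+k+3+c%1,140+l[1]+k+r%1);print(n,v,e)
    if n=='top': et=e
    else: es=e
print(tri([(t,et),(s,es)]))
E
```

```text
side 0.4772796034812927 (301.3, 191.6)
top 0.47163477540016174 (307.4, 149.1)
(array([ 0.62656078, -0.06943678,  0.23931463]), [0.028206098286480755, 0.028206098286481077])
```

```bash
python3 -c "
from cell import robot
print(robot.hand_in(), robot.observe()['time'])"
```

```text
the job is handed in; nothing more can be done
the job is handed in; nothing more can be done
```

I pulled the sash down with the hook pole until it snapped into its catch, unhooked, and laid the pole back in its rest. I handed the job in at about 31 s, with no verdict given.

**Sash closed:**
- The estimated pull on the ring peaked at about 5 to 6 N, then dropped by about 1 N at the snap.
- Pulling 2.5 mm further left the sash where it was in the picture.
- After unhooking, the network put the ring at row 192.1 in the side view. The calibrated home height of 162 mm projects to row 192.2.

**Pole back:** The wrist force showed it resting on the forks before I released it. In the side view it lies within about 0.25 px of where I found it. The top view shows the hook end 0.9 px (about 2 mm) to one side.

**Goods:** The loose goods show no measurable shift in either view.

**Checks that failed or disagreed:**
- A last attempt to locate the ring by template matching failed, with scores of about 0.47. I disregarded it.
- In the top view the network put the ring about 3 px from its expected home place. Its top readings of the ring were off by about as much at the start.

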